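# Clamp the bone record sheets in a lever arch file

## Task

Lift the lever of the open lever arch file until its rings spring open, fit the loose compressor bar over both posts and push it down until it holds the sheets snugly, without crushing them, then press the lever down so that the rings close and stay closed. Work the rings by the lever only, never by pushing on the wire arches, and leave the bone, the jar and the calliper where they lie.

Things in the scene. Friction and masses are not known exactly. Their poses are not given: they have to be found in the camera images.
- file: Grey A5 lever arch file, open flat, fixed to the bench; origin on the bench midway between the 2 posts, z up. Posts: upright 4 mm wires at y +40, -40 mm, tapered tips 41 mm above the bench. +x: arch wires, spine (x 70-125), then front cover (x 125-315, 3 mm thick). -x: sheets. Lever points to -y. Its hinge, parallel to x, is at x 32, y -34, z 14 mm. Base plate top z 4.5 mm.
- posts (a point): Point midway between the tips of the two posts, 41 mm above the bench; axes as the file's.
- lever_end (a point): Centre of the rolled steel bead at the lever's end: a bar 9 mm thick and 18 mm long, parallel to the file's x, 76 mm from the hinge; the flat arm behind it is 10 mm wide. Rings shut: bead at file (32, -105, 40) mm, 27 mm or more above the cover and 8 mm or more above the sheets. Rings open: about (32, -61, 85) mm.
- lever (a joint): Lever angle: 0 = down, rings shut (hard stop); 0.85 = up, rings open (stop). Over-centre spring: takes about 3 N at the bead to lift off; past about 0.1 rad it springs up by itself and stays. Pushing down takes up to about 8 N at the bead near 0.6 rad, and below 0.1 rad it snaps shut and stays.
- arch: The two wire arches (4 mm wire, one part) at y +40 and -40 mm, hinged along the file's y at x 48, z 7.5 mm (origin). Shut: they run from the hinge over to the posts' tips and block them, top 47 mm above the bench. Open: they lean back over x 35-65 mm, top 68 mm above the bench. The lever moves them.
- bar_mid (a point): Centre of the loose grey compressor bar, 40 g: 104 mm long (its y), 16 mm wide (its x), middle 60 mm is 14 mm high, the ends 10 mm. Lies flat on the front cover, bottom down. Holes 80 mm apart (y +40, -40), 7 mm wide; sprung tongues in them grip the posts, so it does not drop but stays where it is pushed: sliding it down takes about 7-10 N. Either way round fits.
- sheets (a joint): How far (m) the pile of A5 sheets on the posts is squeezed; 0 = free. The pile (x -136 to +12, y +-105 mm) is springy: first 1.3 N, then 2.5 N per mm. Its free top is anywhere from 7 to 27 mm above the bench: not measured, feel for it. Squeezed 1-3.5 mm is snug: after release the bar's grip keeps most of it. Over 4.5 mm is crushed.
- bone: Bystander: brown long bone, 172 mm long (its y), 32 mm high, lying left of the file; origin under its middle.
- jar: Bystander: specimen jar, 52 mm across, 75 mm high, beyond the bone; origin at its foot.
- calliper: Bystander: flat steel sliding calliper, 170 mm long (its y), 9 mm high, on the bench just beyond the front cover; origin under its middle.
Mind the look-alikes: they are no part of the job. Of the things that look like the part that bears bar_mid, the smallest one is meant.

How it is judged:
By the outcome, as a careful person would: the job done as asked, in the order asked, and still so for the second after the job is handed in, with the robot touching nothing.
It also fails if it takes over 72 s, if anything falls off the work surface, if the arm or the gripper's body presses on something with over 40 N, if the wrist force passes 120 N, or if a joint passes its speed limit or range.

## Robot

A 7-joint arm with a two-finger parallel gripper is mounted at the origin on the work surface. World frame = base frame: x ahead of the robot, y to its left, z up, the work surface at z = 0. Lengths are in m, angles in rad, forces in N, time in s.
With the tool pointing down it reaches from about 0.35 to 0.9 m from the base axis. Payload 7.2 kg.
Tool frame: the origin (TCP) lies midway between the tips of the shut fingers; the grasp point (between the pads) lies 19 mm behind it; y points along the fingers, z is the direction in which the jaws open and shut, and the axes are right-handed (so a half turn about y gives the same grasp; the last joint's range is limited). The gripper opens to 88 mm and grips with 3 to 60 N. Pads are 20 mm wide; open, the fingers measure 115 mm over their backs; the gripper's body (75 mm by 178 mm) begins 61 mm behind the grasp point.
Start: joints at [-1.405, 0.411, -0.013, 1.596, 0.006, 1.134, -0.082], TCP at [0.145, 0.608, 0.223] pointing down, gripper open.
Joint ranges: [-2.95, 2.95], [-0.29, 1.99], [-1.47, 1.44], [0.14, 2.54], [-1.03, 4.17], [0.13, 1.85], [-2.86, 2.86]. Speed limits (rad/s): [2.39, 2.39, 3.01, 3.01, 3.14, 3.14, 3.14].

## Interface

Orientations are given as a rotation vector (axis times angle).
In Python, from workcell import env gives the robot as it stands.
- The arm moves only by the tool arm_command, never from a script. Its argument "targets" is a list of rows, each an object with "claw": the opening, from 0 (shut) to 1 (fully open); "slide": the shift along the tool's x, y, z in m, a list of three; "yaw": the turn about the tool's y in degrees. In form: [{"claw": claw, "slide": [tx, ty, tz], "yaw": yaw}, ...]. A call has 1 to 8 rows; each row shifts and turns the commanded pose from where the row before left it, along the tool's axes as they then stand; what a row does not reach is not made up. A row lasts 1/10 s, in which the tool goes at most 50 mm and 8.59 degrees, less where a joint would pass 70% of its speed; a pose out of reach is approached as far as the arm can. A call with a gripper value outside its range is refused whole. The fingers move at their own pace and stop on an object; "newtons" is the grip in N (left out, the last holds). Time passes only in rows, so rows that do not move let the fingers close. It gives the time, the measured TCP pose, the force and the opening at its end, in the units of the state.
- env.get_obs(): the state, without advancing time (a new reading comes with each control period).
- env.read_camera(name): name is "scene" or "top" or "wrist"; returns (picture, depth): 480x640x3 uint8, red, green, blue; 480x640 float32, m along the optical axis (not along the pixel's ray), 0 where there is no reading.
- env.camera_model(name): a dict with "mtx" (3x3 intrinsics, pixels), "k1" (the pictures are not rectified: a ray, as slopes to the right and down, at radius r is drawn at 1 + k1 r^2 times it, then the intrinsics apply), "R" (3x3) and "t" (3): a world point X has camera coordinates R X + t. Camera axes: x right, y down, z forward; pixel columns grow to the right and rows downward; lengths in m; the calibration is good to about 2 mm. A picture is of the moment at which its call begins: read the wrist's pose just before it. camera_model takes no time and is no camera call; for the wrist camera it gives the pose at the moment of the call.
- env.hand_in(): hands the job in, once; it reports no verdict.
The state is a dict: "t": time; "qpos": joint angles; "qd": joint speeds; "tau": joint torques, N m; "ee_pos": TCP position; "tcp_rot": TCP orientation; "wrist_force": force on the tool from outside, world axes, zero at the start; "ft_torque": the same for the moment, N m; "opening": opening from 0.0 (shut) to 1.0 (fully open).
Only numpy, scipy, OpenCV 4.12 (cv2) and the standard library are available. Lean on these libraries where they do the work, as an engineer would, in place of code of your own. Each camera call takes 0.05 s, during which the arm holds its last target. There are 200 camera calls.

## Working session

There is one attempt and no reset: what is moved stays moved. The work goes in short steps, Python scripts to look and compute and a tool call to move; the robot and the scene stay as the last step left them, time stands still between calls to the robot, and variables do not carry over. Pictures are saved under pics/ and viewed, about 8 in all and at most 12, crops included, and the job is handed in when it is done.

Besides the shell and the picture viewer there is one more tool, called after ">>>" by a JSON object that holds its "method" and its "body". arm_command: Moves the arm, as the interface text tells. Its arguments: {"type":"object","properties":{"targets":{"type":"array","items":{"type":"object","properties":{"claw":{"type":"number"},"slide":{"type":"array","items":{"type":"number"}},"yaw":{"type":"number"}}}},"newtons":{"type":"number"}},"required":["targets"]}

```bash
mkdir -p pics; ls; cat > h.py <<'E'
import numpy as np, cv2
from workcell import env
from scipy.spatial.transform import Rotation as Ro
def snap(cam,name,crop=None,scale=1):
    m=env.camera_model(cam); im,d=env.read_camera(cam)
    np.savez(f'pics/{name}.npz',im=im,d=d,mtx=m['mtx'],k1=m['k1'],R=m['R'],t=m['t'])
    o=im[:,:,::-1]
    if crop: x0,y0,x1,y1=crop; o=o[y0:y1,x0:x1]
    if scale!=1:o=cv2.resize(o,None,fx=scale,fy=scale,interpolation=cv2.INTER_CUBIC)
    cv2.imwrite(f'pics/{name}.png',o)
def load(n): return np.load(f'pics/{n}.npz')
def ray(f,u,v):
    K=f['mtx'];k=float(f['k1'])
    D=np.array([k,0,0,0],float)
    p=cv2.undistortPoints(np.array([[[u,v]]],float),K,D)[0,0]
    return f['R'].T@np.array([p[0],p[1],1.]), -f['R'].T@f['t']
def plane(f,u,v,z):
    r,c=ray(f,u,v); return c+r*(z-c[2])/r[2]
def dep(f,u,v):
    r,c=ray(f,u,v); return c+r*f['d'][int(round(v)),int(round(u))]
def proj(f,X):
    c=f['R']@np.array(X,float)+f['t']; s=c[:2]/c[2]; s=s*(1+float(f['k1'])*(s@s)); return (f['mtx']@np.r_[s,1])[:2]
def st():
    o=env.get_obs(); print('t',o['t'],'ee',np.round(o['ee_pos'],4),'F',np.round(o['wrist_force'],2),'T',np.round(o['ft_torque'],2),'op',o['opening']); print(np.round(Ro.from_rotvec(o['tcp_rot']).as_matrix(),3)); return o
E
python3 - <<'E'
from h import *
st()
snap('top','top0'); snap('scene','scene0')
for n in('top0','scene0'):
    f=load(n); print(n,f['mtx'].round(1).tolist(),f['k1'],(-f['R'].T@f['t']).round(3),f['R'].round(2).tolist())
E
```

```text
pics
t 0.0 ee [0.1447 0.6075 0.2218] F [-0.09  0.47 -0.13] T [-0.   -0.    0.05] op 0.998122567282785
[[ 0.973 -0.     0.232]
 [-0.232 -0.002  0.973]
 [ 0.    -1.    -0.002]]
top0 [[442.1, 0.0, 315.8], [0.0, 442.1, 243.3], [0.0, 0.0, 1.0]] 0.03700365978501762 [ 0.504 -0.048  0.881] [[-0.01, -1.0, -0.0], [-1.0, 0.01, -0.06], [0.06, -0.0, -1.0]]
scene0 [[586.5, 0.0, 297.9], [0.0, 586.5, 242.8], [0.0, 0.0, 1.0]] -0.07920084684946942 [ 1.306 -0.112  1.023] [[0.08, 1.0, 0.01], [0.78, -0.06, -0.62], [-0.62, 0.06, -0.78]]
```

View pics/top0.png

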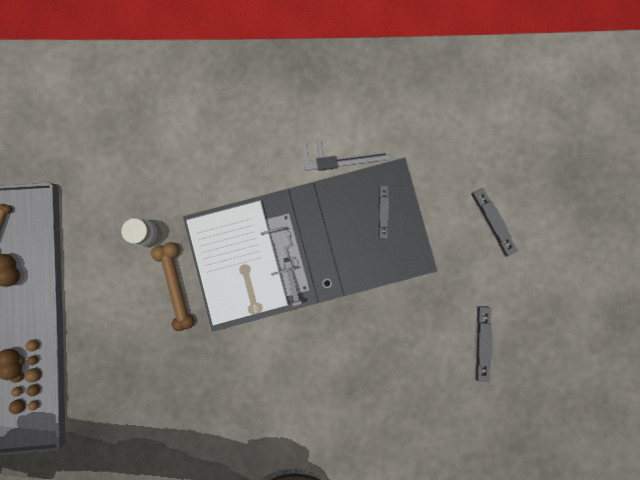

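View pics/scene0.png

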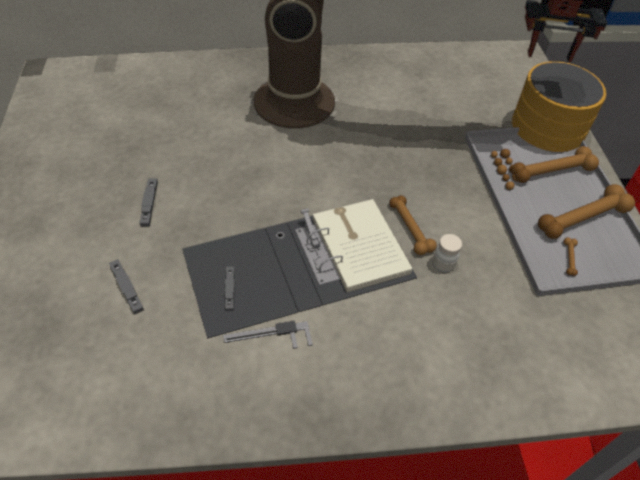

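The bar on the front cover is the smallest of three look-alikes (top view, about (383,212)). The posts and arches are at about (265–290, 232–272), with the lever pointing toward the robot.

```bash
cat >> h.py <<'E'
def filepose(f):
    im=f['im'].astype(int); g=im.sum(2)/3
    return g
E
python3 - <<'E'
from h import *
f=load('top0')
im=f['im'].astype(int); g=im.mean(2)
# cover corners by dark mask
m=((g<85)).astype(np.uint8); m[:140]=0;m[345:]=0;m[:,:180]=0;m[:,450:]=0
m=cv2.morphologyEx(m,cv2.MORPH_CLOSE,np.ones((7,7)))
cs=max(cv2.findContours(m,cv2.RETR_EXTERNAL,cv2.CHAIN_APPROX_NONE)[0],key=cv2.contourArea)
r=cv2.minAreaRect(cs); print(r); b=cv2.boxPoints(r)
P=[plane(f,u,v,.003) for u,v in b]
for p,q in zip(b,P): print(p,q.round(4))
print([np.linalg.norm(P[i]-P[i-1]).round(4) for i in range(4)])
# bar
o=f['im'][150:340,180:440,::-1]; cv2.imwrite('pics/c1.png',cv2.resize(o,None,fx=3,fy=3,interpolation=cv2.INTER_CUBIC))
m=((g>72)).astype(np.uint8)
s=np.zeros_like(m); s[175:250,365:402]=m[175:250,365:402]
c=max(cv2.findContours(s,cv2.RETR_EXTERNAL,cv2.CHAIN_APPROX_NONE)[0],key=cv2.contourArea); r=cv2.minAreaRect(c);print(r)
for u,v in cv2.boxPoints(r): print(plane(f,u,v,.014).round(4))
E
```

```text
((309.55316162109375, 243.58636474609375), (117.93904876708984, 230.89598083496094), 75.08650207519531)
[182.81757 216.31497] [0.6111 0.2148 0.003 ]
[405.9359  156.89145] [ 0.7243 -0.2323  0.003 ]
[436.28876 270.85776] [ 0.4953 -0.2864  0.003 ]
[213.17041 330.28128] [0.3856 0.1548 0.003 ]
[np.float64(0.2334), np.float64(0.4612), np.float64(0.2352), np.float64(0.4546)]
((383.0, 212.0), (74.0, 36.0), 90.0)
[ 0.6867 -0.1483  0.014 ]
[ 0.6856 -0.2194  0.014 ]
[ 0.5392 -0.2158  0.014 ]
[ 0.5402 -0.1454  0.014 ]
```

View pics/c1.png

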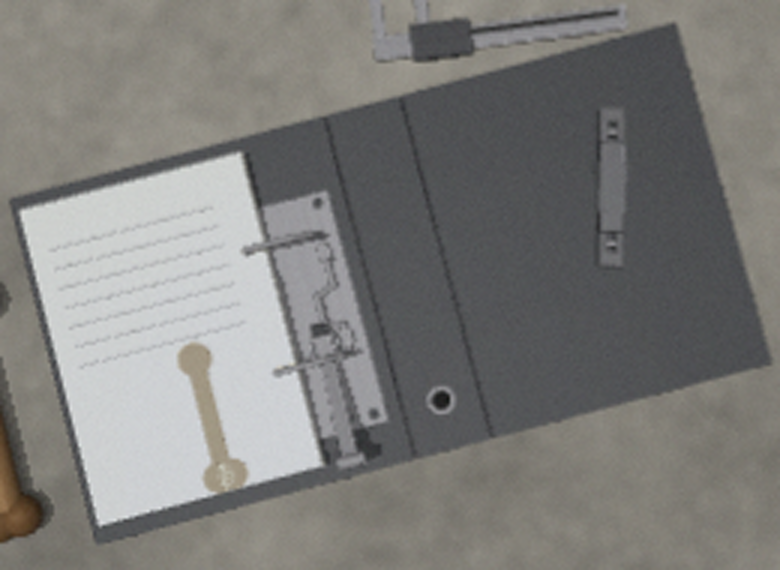

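Posts' tips show at crop (246,251) and (278,373), the lever bead at crop (345,462), and the bar runs from (612,108) to (611,268).

```bash
python3 - <<'E'
from h import *
f=load('top0')
c=lambda u,v:(u/3+180-.33,v/3+150-.33)
A=plane(f,*c(246,251),.042);B=plane(f,*c(278,373),.042)
print('posts',A,B,np.linalg.norm(A-B),(A+B)/2)
y=(A-B)[:2];print('yang',np.degrees(np.arctan2(y[1],y[0])))
print('bead',plane(f,*c(347,462),.044))
E1=plane(f,*c(612,108),.012);E2=plane(f,*c(611,268),.012);print('bar',E1,E2,(E1+E2)/2,np.linalg.norm(E1-E2),np.degrees(np.arctan2(*(E1-E2)[1::-1])))
for u,v in [(100,240),(60,200),(150,420),(280,430),(260,320)]:print('sheet',dep(f,*c(u,v)).round(4))
for u,v in [(560,150),(560,300),(700,300)]:print('cover',dep(f,*c(u,v)).round(4))
# cover orientation: from edges (corner pts)
P=[np.array(p) for p in [(0.6111,.2148),(.7243,-.2323),(.4953,-.2864),(.3856,.1548)]]
for i,j in((1,0),(2,3)): d=P[i]-P[j];print('xang',np.degrees(np.arctan2(d[1],d[0])))
E
```

```text
posts [0.57176937 0.05373047 0.042     ] [0.49427701 0.03416269 0.042     ] 0.07992474107492885 [0.53302319 0.04394658 0.042     ]
yang 14.171644019343566
bead [ 0.43800358 -0.00878977  0.044     ]
bar [ 0.66524715 -0.18508805  0.012     ] [ 0.55943126 -0.18204223  0.012     ] [ 0.61233921 -0.18356514  0.012     ] 0.10585971661174848 -1.648757093306267
sheet [0.5818 0.1505 0.0228]
sheet [0.6104 0.1808 0.0053]
sheet [0.4651 0.1187 0.0218]
sheet [0.4575 0.0349 0.0244]
sheet [0.5285 0.0475 0.0216]
cover [ 0.6393 -0.1513  0.0027]
cover [ 0.5393 -0.1493  0.0024]
cover [ 0.5379 -0.2418  0.0022]
xang -75.79201433333559
xang -76.03711465194158
```

>>> {"method": "arm_command", "body": {"targets": [{"claw": 0.6, "slide": [0.0306, 0, -0.038], "yaw": 0}, {"claw": 0.6, "slide": [0.0306, 0, -0.038], "yaw": 0}, {"claw": 0.6, "slide": [0.0306, 0, -0.038], "yaw": 0}, {"claw": 0.6, "slide": [0.0306, 0, -0.038], "yaw": 0}, {"claw": 0.6, "slide": [0.0306, 0, -0.038], "yaw": 0}, {"claw": 0.6, "slide": [0.0306, 0, -0.038], "yaw": 0}, {"claw": 0.6, "slide": [0.0306, 0, -0.038], "yaw": 0}], "newtons": 25}}

```text
t: 0.8
ee_pos: [0.2919, 0.2975, 0.2225]
tcp_rot: [-1.563, 0.184, -0.183]
wrist_force: [1.3, -0.2, 0.6]
opening: 0.6
```

>>> {"method": "arm_command", "body": {"targets": [{"claw": 0.6, "slide": [0.0306, 0, -0.038], "yaw": 0}, {"claw": 0.6, "slide": [0.0306, 0, -0.038], "yaw": 0}, {"claw": 0.6, "slide": [0.0306, 0, -0.038], "yaw": 0}, {"claw": 0.6, "slide": [0.0306, 0, -0.038], "yaw": 0}, {"claw": 0.6, "slide": [0.0306, 0, -0.038], "yaw": 0}, {"claw": 0.6, "slide": [0.0306, 0, -0.038], "yaw": 0}, {"claw": 0.6, "slide": [0.0306, 0, -0.038], "yaw": 0}]}}

```text
t: 1.5
ee_pos: [0.4386, -0.0107, 0.2228]
tcp_rot: [-1.562, 0.183, -0.184]
wrist_force: [1.2, 0.8, -0.4]
opening: 0.6
```

>>> {"method": "arm_command", "body": {"targets": [{"claw": 0.6, "slide": [0, 0, 0], "yaw": -7}, {"claw": 0.6, "slide": [0, 0, 0], "yaw": -7}, {"claw": 0.6, "slide": [0, 0, 0], "yaw": -7}, {"claw": 0.6, "slide": [0, 0, 0], "yaw": -6.5}, {"claw": 0.6, "slide": [0, 0, 0], "yaw": 0}, {"claw": 0.6, "slide": [0, 0, 0], "yaw": 0}]}}

```text
t: 2.1
ee_pos: [0.4381, -0.0088, 0.2225]
tcp_rot: [-1.562, -0.19, 0.191]
wrist_force: [0.3, 0.5, 0.3]
opening: 0.603
```

```bash
python3 - <<'E'
from h import *
st(); snap('wrist','w1')
E
```

```text
t 2.1 ee [ 0.4381 -0.0088  0.2225] F [0.32 0.48 0.32] T [ 0.04  0.04 -0.03] op 0.6028519162152755
[[ 0.971 -0.    -0.24 ]
 [ 0.24   0.     0.971]
 [-0.    -1.     0.   ]]
```

View pics/w1.png

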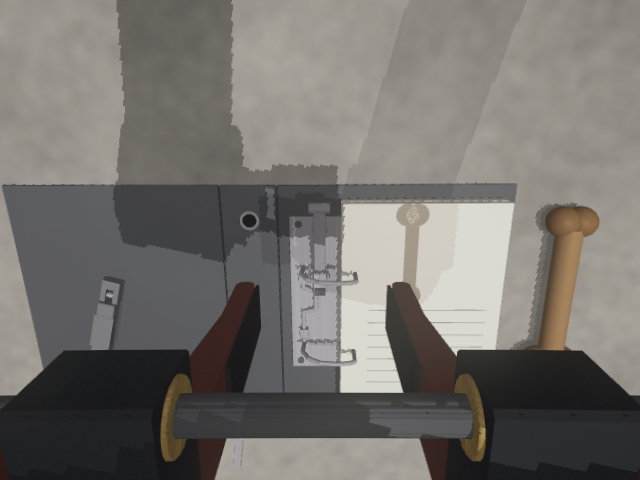

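Wrist view shows the bead at (319,208) and arch/post ends at about (355,280) and (354,356), with the fingers aligned to the file.

```bash
python3 - <<'E'
from h import *
f=load('w1')
print(f['R'].round(3).tolist(),(-f['R'].T@f['t']).round(3))
print('bead',plane(f,319,208,.042))
A=plane(f,355,282,.041);B=plane(f,354,358,.041);print(A,B,np.linalg.norm(A-B),(A+B)/2)
print('barhole',plane(f,109,294,.013))
for z in (.042,): print('depth bead',dep(f,319,208),dep(f,319,225),dep(f,319,245))
print('sheet',dep(f,420,240),dep(f,480,280),'cover',dep(f,150,250))
o=f['im'][170:390,260:390,::-1]; 
E
```

```text
[[-0.24, 0.971, -0.0], [0.928, 0.23, 0.294], [0.286, 0.07, -0.956]] [ 0.36  -0.028  0.384]
bead [ 0.44010441 -0.0112128   0.042     ]
[0.49700949 0.03497941 0.041     ] [0.57024693 0.05383137 0.041     ] 0.07562485423397738 [0.53362821 0.04440539 0.041     ]
barhole [ 0.57539408 -0.18187625  0.013     ]
depth bead [ 0.43967355 -0.01130229  0.04383657] [ 0.45624442 -0.0073236   0.03464136] [ 0.47566466 -0.00261987  0.0284909 ]
sheet [0.4516417  0.08397742 0.02184947] [0.47528785 0.14882375 0.021362  ] cover [ 0.52621223 -0.1532286   0.00457814]
```

>>> {"method": "arm_command", "body": {"targets": [{"claw": 0.5, "slide": [0.001, 0.045, -0.003], "yaw": 0}, {"claw": 0.5, "slide": [0, 0.045, 0], "yaw": 0}, {"claw": 0.5, "slide": [0, 0.045, 0], "yaw": 0}, {"claw": 0.5, "slide": [0, 0.035, 0], "yaw": 0}, {"claw": 0.5, "slide": [0, 0.018, 0], "yaw": 0}, {"claw": 0.5, "slide": [0, 0, 0], "yaw": 0}], "newtons": 25}}

```text
t: 2.75
ee_pos: [0.4382, -0.0117, 0.0325]
tcp_rot: [-1.563, -0.188, 0.195]
wrist_force: [-0.4, -0.1, -0.0]
opening: 0.503
```

>>> {"method": "arm_command", "body": {"targets": [{"claw": 0.1, "slide": [0, 0, 0], "yaw": 0}, {"claw": 0.1, "slide": [0, 0, 0], "yaw": 0}, {"claw": 0.1, "slide": [0, 0, 0], "yaw": 0}, {"claw": 0.1, "slide": [0, 0, 0], "yaw": 0}, {"claw": 0.1, "slide": [0, 0, 0], "yaw": 0}]}}

```text
t: 3.25
ee_pos: [0.4408, -0.0114, 0.0355]
tcp_rot: [-1.562, -0.195, 0.192]
wrist_force: [-0.7, -0.5, 7.5]
opening: 0.196
```

>>> {"method": "arm_command", "body": {"targets": [{"claw": 0.1, "slide": [0.0025, -0.006, 0], "yaw": 0}, {"claw": 0.1, "slide": [0.003, -0.006, 0], "yaw": 0}, {"claw": 0.1, "slide": [0.0037, -0.0055, 0], "yaw": 0}, {"claw": 0.1, "slide": [0.004, -0.0055, 0], "yaw": 0}, {"claw": 0.1, "slide": [0.0045, -0.0047, 0], "yaw": 0}, {"claw": 0.1, "slide": [0.0048, -0.0046, 0], "yaw": 0}]}}

```text
t: 3.85
ee_pos: [0.4628, -0.0059, 0.0678]
tcp_rot: [-1.562, -0.194, 0.192]
wrist_force: [2.3, -1.0, 2.7]
opening: 0.199
```

>>> {"method": "arm_command", "body": {"targets": [{"claw": 0.1, "slide": [0.0054, -0.0038, 0], "yaw": 0}, {"claw": 0.1, "slide": [0.0055, -0.0038, 0], "yaw": 0}, {"claw": 0.1, "slide": [0.0054, -0.0026, 0], "yaw": 0}, {"claw": 0.1, "slide": [0.005, -0.0023, 0], "yaw": 0}, {"claw": 0.1, "slide": [0, 0, 0], "yaw": 0}]}}

```text
t: 4.35
ee_pos: [0.4821, -0.001, 0.0792]
tcp_rot: [-1.562, -0.192, 0.194]
wrist_force: [0.3, -2.2, 4.7]
opening: 0.2
```

>>> {"method": "arm_command", "body": {"targets": [{"claw": 0.5, "slide": [0, 0, 0], "yaw": 0}, {"claw": 0.5, "slide": [0, 0, 0], "yaw": 0}, {"claw": 0.5, "slide": [0, -0.03, 0], "yaw": 0}, {"claw": 0.5, "slide": [0, -0.04, 0], "yaw": 0}, {"claw": 0.5, "slide": [0, -0.04, 0], "yaw": 0}]}}

```text
t: 4.85
ee_pos: [0.4816, -0.0007, 0.1901]
tcp_rot: [-1.562, -0.192, 0.195]
wrist_force: [0.5, -0.2, 0.3]
opening: 0.501
```

>>> {"method": "arm_command", "body": {"targets": [{"claw": 0.5, "slide": [0.0165, 0, -0.0417], "yaw": 0}, {"claw": 0.5, "slide": [0.0165, 0, -0.0417], "yaw": 0}, {"claw": 0.5, "slide": [0.0165, 0, -0.0417], "yaw": 0}, {"claw": 0.5, "slide": [0.0165, 0, -0.0417], "yaw": 0}, {"claw": 0.5, "slide": [0.0165, 0, -0.0417], "yaw": 0}, {"claw": 0.5, "slide": [0, 0, 0], "yaw": 7.7}, {"claw": 0.5, "slide": [0, 0, 0], "yaw": 7.8}, {"claw": 0.5, "slide": [0, 0, 0], "yaw": 0}]}}

```text
t: 5.65
ee_pos: [0.613, -0.1828, 0.1885]
tcp_rot: [-1.57, 0.022, -0.02]
wrist_force: [-0.8, 0.5, 0.2]
opening: 0.5
```

```bash
python3 - <<'E'
from h import *
st(); snap('wrist','w2'); snap('top','top2')
a=load('w2')['im'][:,:,::-1]; b=load('top2')['im'][150:340,180:440,::-1]
a=cv2.resize(a[150:450,130:510],(400,316)); b=cv2.resize(b,(400,292),interpolation=cv2.INTER_CUBIC)
cv2.imwrite('pics/m2.png',np.vstack([cv2.resize(load('w2')['im'][120:440,120:520,::-1],(400,320)),b]))
E
```

```text
t 5.65 ee [ 0.613  -0.1828  0.1885] F [-0.81  0.5   0.18] T [0.05 0.02 0.02] op 0.49978431465907885
[[ 1.    -0.001  0.027]
 [-0.027  0.     1.   ]
 [-0.002 -1.     0.   ]]
```

View pics/m2.png

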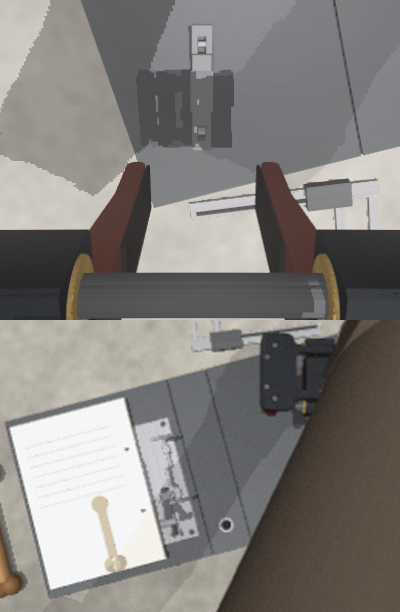

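Rings are open: in the top inset the posts show as bare dots and the arches are back. In the wrist inset the bar's holes are at about (202,44) and (201,132). I'll zoom in for accuracy.

```bash
python3 - <<'E'
from h import *
a=load('w2')['im'][135:275,290:350,::-1]; b=load('top2')['im'][225:285,250:290,::-1]
a=np.clip(cv2.resize(a,None,fx=4,fy=4,interpolation=cv2.INTER_CUBIC).astype(float)*1.6,0,255)
b=cv2.resize(b,None,fx=9.3333,fy=9.3333,interpolation=cv2.INTER_CUBIC)[:560]
cv2.imwrite('pics/m3.png',np.hstack([a,b]));print(a.shape,b.shape)
E
```

```text
(560, 240, 3) (560, 373, 3)[ WARN:0@0.324] global loadsave.cpp:1063 imwrite_ Unsupported depth image for selected encoder is fallbacked to CV_8U.
```

View pics/m3.png

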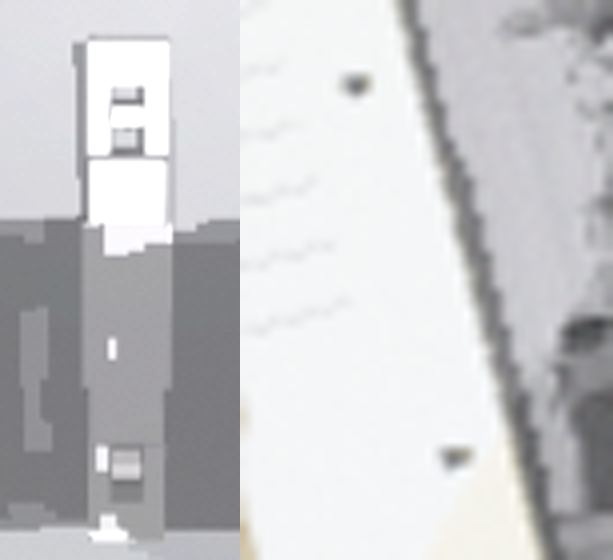

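The left panel shows the bar's hole centres at about (127,118) and (126,473). The right panel shows the post tips at (355,84) and (456,456).

```bash
python3 - <<'E'
from h import *
f=load('w2')
k=lambda u,v:(u/4+290-.4,v/4+135-.4)
A=plane(f,*k(127,118),.013);B=plane(f,*k(126,473),.013);print('holes',A,B,np.linalg.norm(A-B),(A+B)/2,np.degrees(np.arctan2(*(B-A)[1::-1])))
A=plane(f,*k(127,38),.013);B=plane(f,*k(126,537),.013);print('ends',A,B,np.linalg.norm(A-B),(A+B)/2)
f=load('top2')
q=lambda u,v:((u-240)/9.333+250-.45,v/9.333+225-.45)
A=plane(f,*q(355,84),.040);B=plane(f,*q(456,456),.040);print('posts',A,B,np.linalg.norm(A-B),(A+B)/2,np.degrees(np.arctan2(*(A-B)[1::-1])))
print('top cam bar prior .6123 -.1836')
E
```

```text
holes [ 0.57744687 -0.18244491  0.013     ] [ 0.65131472 -0.18470024  0.013     ] 0.073902271170157 [ 0.6143808  -0.18357258  0.013     ] -1.7488058832189906
ends [ 0.5620666  -0.18201852  0.013     ] [ 0.66566608 -0.18509981  0.013     ] 0.10364529700896474 [ 0.61386634 -0.18355917  0.013     ]
posts [0.5715156  0.05359263 0.04      ] [0.49536735 0.03367252 0.04      ] 0.07871064897985222 [0.53344148 0.04363257 0.04      ] 14.659860324383333
top cam bar prior .6123 -.1836
```

>>> {"method": "arm_command", "body": {"targets": [{"claw": 0.5, "slide": [0, 0.045, -0.001], "yaw": 0}, {"claw": 0.5, "slide": [0, 0.045, 0], "yaw": 0}, {"claw": 0.5, "slide": [0, 0.045, 0], "yaw": 0}, {"claw": 0.5, "slide": [0, 0.03, 0], "yaw": 0}, {"claw": 0.5, "slide": [0, 0.016, 0], "yaw": 0}, {"claw": 0.5, "slide": [0, 0, 0], "yaw": 0}], "newtons": 30}}

```text
t: 6.35
ee_pos: [0.6121, -0.1831, 0.0067]
tcp_rot: [-1.57, 0.02, -0.015]
wrist_force: [-1.6, -0.3, 0.1]
opening: 0.503
```

>>> {"method": "arm_command", "body": {"targets": [{"claw": 0.1, "slide": [0, 0, 0], "yaw": 0}, {"claw": 0.1, "slide": [0, 0, 0], "yaw": 0}, {"claw": 0.1, "slide": [0, 0, 0], "yaw": 0}, {"claw": 0.1, "slide": [0, 0, 0], "yaw": 0}, {"claw": 0.1, "slide": [0, 0, 0], "yaw": 0}, {"claw": 0.1, "slide": [0, 0, 0], "yaw": 0}]}}

```text
t: 6.95
ee_pos: [0.6141, -0.1839, 0.0097]
tcp_rot: [-1.571, 0.018, -0.02]
wrist_force: [-0.9, 0.1, 6.7]
opening: 0.175
```

>>> {"method": "arm_command", "body": {"targets": [{"claw": 0.1, "slide": [0, -0.02, 0], "yaw": 0}, {"claw": 0.1, "slide": [0, -0.03, 0], "yaw": 0}, {"claw": 0.1, "slide": [0, -0.04, 0], "yaw": 0}, {"claw": 0.1, "slide": [0, -0.045, 0], "yaw": 0}, {"claw": 0.1, "slide": [-0.0175, 0, 0.0451], "yaw": 0}, {"claw": 0.1, "slide": [-0.0175, 0, 0.0451], "yaw": 0}, {"claw": 0.1, "slide": [-0.0175, 0, 0.0451], "yaw": 0}]}}

```text
t: 7.65
ee_pos: [0.5635, -0.0461, 0.1439]
tcp_rot: [-1.57, 0.019, -0.021]
wrist_force: [0.1, 1.2, -0.3]
opening: 0.177
```

>>> {"method": "arm_command", "body": {"targets": [{"claw": 0.1, "slide": [-0.0175, 0, 0.0451], "yaw": 0}, {"claw": 0.1, "slide": [-0.0175, 0, 0.0451], "yaw": 0}, {"claw": 0.1, "slide": [0, 0, 0], "yaw": -7.9}, {"claw": 0.1, "slide": [0, 0, 0], "yaw": -7.9}, {"claw": 0.1, "slide": [0, 0, 0], "yaw": 0}, {"claw": 0.1, "slide": [0, 0, 0], "yaw": 0}]}}

```text
t: 8.25
ee_pos: [0.5314, 0.0434, 0.1436]
tcp_rot: [-1.562, -0.194, 0.193]
wrist_force: [0.3, -0.2, -0.8]
opening: 0.178
```

```bash
python3 - <<'E'
from h import *
st(); snap('wrist','w4'); snap('scene','s4')
a=load('w4')['im'][120:440,170:470,::-1]; b=load('s4')['im'][190:300,270:420,::-1]
a=cv2.resize(a,None,fx=1.8,fy=1.8,interpolation=cv2.INTER_CUBIC)
cv2.imwrite('pics/m4.png',a)
E
```

```text
t 8.25 ee [0.5314 0.0434 0.1436] F [ 0.3  -0.19 -0.78] T [ 0.03 -0.03  0.01] op 0.17795831443546598
[[ 0.97   0.    -0.244]
 [ 0.244  0.     0.97 ]
 [ 0.    -1.     0.   ]]
```

View pics/m4.png

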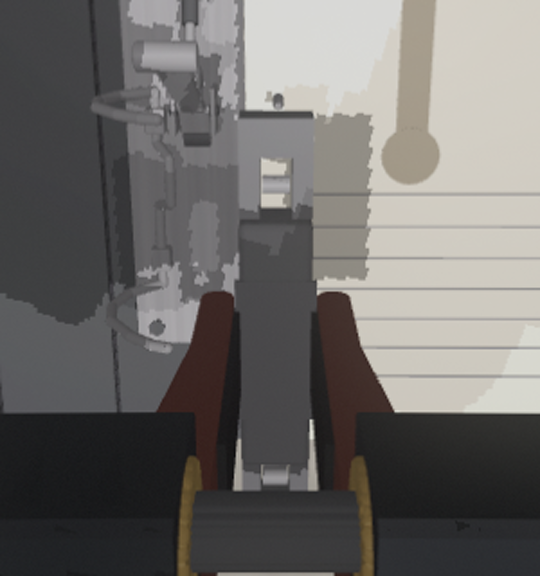

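```bash
python3 - <<'E'
from h import *
f=load('w4'); k=lambda u,v:(u/1.8+170-.2,v/1.8+120-.2)
yv=np.array([.9700,.2440,0]);xv=np.array([.244,-.970,0])
ee=np.array([.5314,.0434,0])
loc=lambda p:((p-ee)@xv*1e3,(p-ee)@yv*1e3)
print('cam',loc(-f['R'].T@f['t']))
print('hole->',loc(plane(f,*k(276,184),.147)),'expect y -40')
print('end',loc(plane(f,*k(276.5,117),.147)),'expect -52')
print('far hole',loc(plane(f,*k(276,474),.147)))
print('post',loc(plane(f,*k(278,99),.041)),'top cam post', loc(np.array([.49537,.03367,0])),loc(np.array([.57152,.05359,0])))
print('bead',loc(plane(f,*k(165,56),.089)))
E
```

```text
cam (np.float64(-0.20408799472681827), np.float64(-80.73673299052784))
hole-> (np.float64(-0.3825629274788377), np.float64(-37.26710983786913)) expect y -40
end (np.float64(-0.476250293985217), np.float64(-51.69733233943393)) expect -52
far hole (np.float64(-0.4323091068558905), np.float64(34.963823161399255))
post (np.float64(-1.170256972066942), np.float64(-38.472853061508054)) top cam post (np.float64(0.6467800000000005), np.float64(-37.323220000000006)) (np.float64(-0.09501999999998616), np.float64(41.40276000000004))
bead (np.float64(30.337060816957187), np.float64(-58.05200928158204))
```

Bar is held square; the near hole is at (276,184) and the post tip at (278,99). I'll shift about 1.5 mm and descend to just above the tips.

>>> {"method": "arm_command", "body": {"targets": [{"claw": 0.1, "slide": [0.0015, 0.03, 0.0003], "yaw": 0}, {"claw": 0.1, "slide": [0, 0.03, 0], "yaw": 0}, {"claw": 0.1, "slide": [0, 0.02, 0], "yaw": 0}, {"claw": 0.1, "slide": [0, 0.008, 0], "yaw": 0}, {"claw": 0.1, "slide": [0, 0, 0], "yaw": 0}, {"claw": 0.1, "slide": [0, 0, 0], "yaw": 0}]}}

```text
t: 8.95
ee_pos: [0.5333, 0.044, 0.0561]
tcp_rot: [-1.562, -0.197, 0.196]
wrist_force: [0.9, -1.0, -0.0]
opening: 0.177
```

```bash
python3 - <<'E'
from h import *
st(); snap('wrist','w5')
a=load('w5')['im'][165:285,280:370,::-1]
a=cv2.resize(a,None,fx=5,fy=5,interpolation=cv2.INTER_CUBIC)
cv2.imwrite('pics/m5.png',a)
E
```

```text
t 8.95 ee [0.5333 0.044  0.0561] F [ 0.9  -1.02 -0.05] T [ 0.03  0.06 -0.03] op 0.17677530063344962
[[ 0.969  0.001 -0.248]
 [ 0.248 -0.     0.969]
 [ 0.001 -1.    -0.   ]]
```

View pics/m5.png

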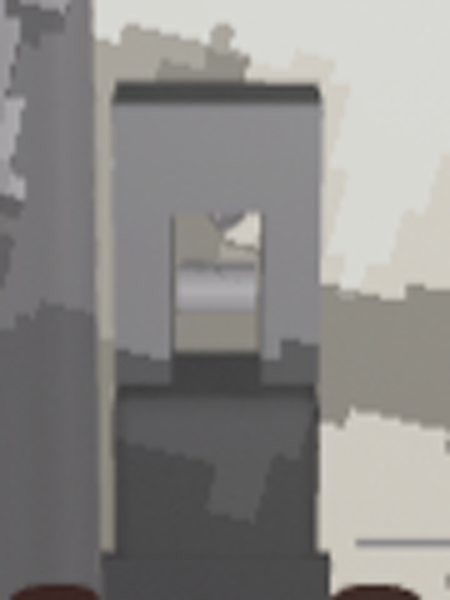

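The post tip peeks through the near hole at (230,217), against a hole centre column of 217; the bar end edge is at row 103.

```bash
python3 - <<'E'
from h import *
f=load('w5'); k=lambda u,v:(u/5+280-.4,v/5+165-.4)
yv=np.array([.9695,.2450,0]);xv=np.array([.245,-.9695,0])
ee=np.array([.5333,.0440,0])
loc=lambda p:(round((p-ee)@xv*1e3,2),round((p-ee)@yv*1e3,2))
zt=.0561+.0033
print('end',loc(plane(f,*k(217,103),zt)),'near rim',loc(plane(f,*k(217,213),zt)),'tongue',[loc(plane(f,*k(217,v),zt)) for v in(262,312,352,385)])
print('post',[loc(plane(f,*k(230,v),.041)) for v in(210,216,222,228)])
d=f['d'];
for v in(205,209,217,220,225):
  print(v,dep(f,326,v).round(4) if v>200 else '', dep(f,323,v).round(4))
E
```

```text
end (np.float64(-0.28), np.float64(-51.46)) near rim (np.float64(-0.31), np.float64(-43.02)) tongue [(np.float64(-0.32), np.float64(-39.17)), (np.float64(-0.33), np.float64(-35.19)), (np.float64(-0.34), np.float64(-31.96)), (np.float64(-0.35), np.float64(-29.26))]
post [(np.float64(-1.43), np.float64(-38.89)), (np.float64(-1.43), np.float64(-38.37)), (np.float64(-1.43), np.float64(-37.85)), (np.float64(-1.43), np.float64(-37.32))]
205 [0.4905 0.0347 0.0588] [0.4908 0.0336 0.059 ]
209 [0.4964 0.0363 0.0402] [0.4968 0.0351 0.0401]
217 [0.5044 0.0385 0.0219] [0.5047 0.0371 0.0223]
220 [0.4965 0.0362 0.0581] [0.4969 0.0351 0.0574]
225 [0.4982 0.0367 0.0587] [0.4986 0.0356 0.0582]
```

>>> {"method": "arm_command", "body": {"targets": [{"claw": 0.1, "slide": [0.0008, 0, 0.001], "yaw": 0}, {"claw": 0.1, "slide": [0, 0.004, 0], "yaw": 0}, {"claw": 0.1, "slide": [0, 0.004, 0], "yaw": 0}, {"claw": 0.1, "slide": [0, 0.002, 0], "yaw": 0}, {"claw": 0.1, "slide": [0, 0, 0], "yaw": 0}]}}

```text
t: 9.5
ee_pos: [0.5329, 0.0455, 0.045]
tcp_rot: [-1.562, -0.197, 0.198]
wrist_force: [0.4, 1.0, -0.2]
opening: 0.177
```

>>> {"method": "arm_command", "body": {"targets": [{"claw": 0.1, "slide": [0, 0.002, 0], "yaw": 0}, {"claw": 0.1, "slide": [0, 0.002, 0], "yaw": 0}, {"claw": 0.1, "slide": [0, 0, 0], "yaw": 0}]}}

```text
t: 9.8
ee_pos: [0.5336, 0.0456, 0.0414]
tcp_rot: [-1.562, -0.198, 0.197]
wrist_force: [1.4, -0.3, -0.1]
opening: 0.177
```

>>> {"method": "arm_command", "body": {"targets": [{"claw": 0.1, "slide": [0, 0.002, 0], "yaw": 0}, {"claw": 0.1, "slide": [0, 0.002, 0], "yaw": 0}, {"claw": 0.1, "slide": [0, 0, 0], "yaw": 0}]}}

```text
t: 10.1
ee_pos: [0.5341, 0.0457, 0.0376]
tcp_rot: [-1.562, -0.199, 0.196]
wrist_force: [3.7, 0.7, 0.0]
opening: 0.181
```

>>> {"method": "arm_command", "body": {"targets": [{"claw": 0.1, "slide": [0, 0.002, 0], "yaw": 0}, {"claw": 0.1, "slide": [0, 0, 0], "yaw": 0}]}}

```text
t: 10.3
ee_pos: [0.5341, 0.0456, 0.0357]
tcp_rot: [-1.562, -0.199, 0.196]
wrist_force: [4.1, 1.3, 1.7]
opening: 0.176
```

>>> {"method": "arm_command", "body": {"targets": [{"claw": 0.1, "slide": [0.001, 0.001, 0], "yaw": 0}, {"claw": 0.1, "slide": [0, 0.001, 0], "yaw": 0}, {"claw": 0.1, "slide": [0, 0, 0], "yaw": 0}]}}

```text
t: 10.6
ee_pos: [0.5342, 0.0457, 0.0336]
tcp_rot: [-1.562, -0.197, 0.197]
wrist_force: [1.5, 0.5, 2.7]
opening: 0.175
```

```bash
python3 - <<'E'
from h import *
st(); snap('wrist','w6'); snap('scene','s6')
a=load('w6')['im'][155:285,270:380,::-1]; b=load('s6')['im'][190:290,270:380,::-1]
a=cv2.resize(a,None,fx=3.6,fy=3.6,interpolation=cv2.INTER_CUBIC);b=cv2.resize(b,(396,468),interpolation=cv2.INTER_CUBIC)
cv2.imwrite('pics/m6.png',np.hstack([a,b]))
E
```

```text
t 10.6 ee [0.5342 0.0457 0.0336] F [1.55 0.5  2.67] T [ 0.09 -0.35  0.02] op 0.17504655000367003
[[ 0.969  0.    -0.249]
 [ 0.249  0.     0.969]
 [ 0.    -1.     0.   ]]
```

View pics/m6.png

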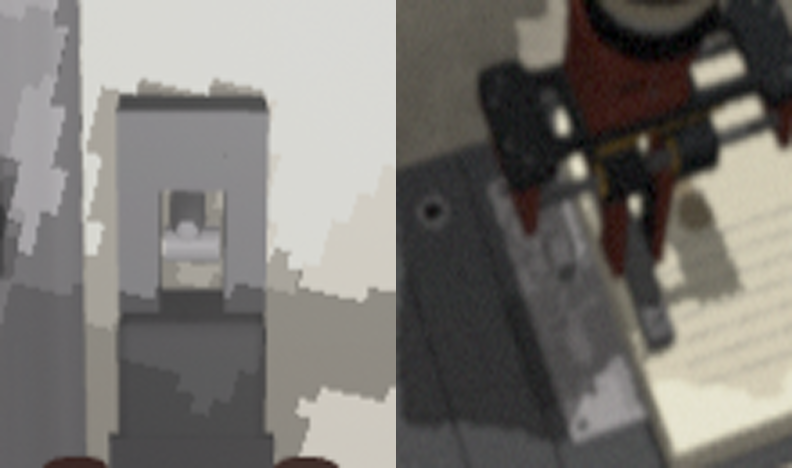

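The post tip is in the near hole, against the tongue at (187,228), and the bar sits straight. I'll push on gently.

>>> {"method": "arm_command", "body": {"targets": [{"claw": 0.05, "slide": [0, 0.001, 0], "yaw": 0}, {"claw": 0.05, "slide": [0, 0.001, 0], "yaw": 0}, {"claw": 0.05, "slide": [0, 0, 0], "yaw": 0}], "newtons": 50}}

```text
t: 11.0
ee_pos: [0.5342, 0.0457, 0.0315]
tcp_rot: [-1.562, -0.197, 0.197]
wrist_force: [2.4, 0.2, 4.5]
opening: 0.177
```

>>> {"method": "arm_command", "body": {"targets": [{"claw": 0.4, "slide": [0, 0, 0], "yaw": 0}, {"claw": 0.4, "slide": [0, 0, 0], "yaw": 0}, {"claw": 0.4, "slide": [0, -0.015, 0], "yaw": 0}, {"claw": 0.4, "slide": [0, -0.02, 0], "yaw": 0}, {"claw": 0, "slide": [0, 0, 0], "yaw": 0}, {"claw": 0, "slide": [0, 0, 0], "yaw": 0}, {"claw": 0, "slide": [0, 0, 0], "yaw": 0}, {"claw": 0, "slide": [0, 0, 0], "yaw": 0}], "newtons": 20}}

```text
t: 11.8
ee_pos: [0.5336, 0.0458, 0.0659]
tcp_rot: [-1.562, -0.197, 0.198]
wrist_force: [-0.5, 0.1, 0.3]
opening: 0.073
```

```bash
python3 - <<'E'
from h import *
st(); snap('wrist','w7')
a=load('w7')['im'][155:405,230:420,::-1]
cv2.imwrite('pics/m7.png',cv2.resize(a,None,fx=2.4,fy=2.4,interpolation=cv2.INTER_CUBIC))
E
```

```text
t 11.8 ee [0.5336 0.0458 0.0659] F [-0.45  0.13  0.31] T [0.05 0.01 0.05] op 0.0730461193954782
[[ 0.969 -0.001 -0.249]
 [ 0.249 -0.     0.969]
 [-0.001 -1.     0.   ]]
```

View pics/m7.png

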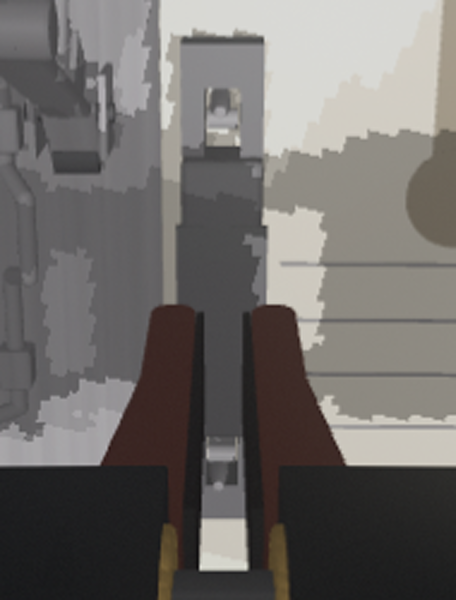

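Both post tips show in the bar's holes, at (220,105) and (220,485). Next I'll push down with closed fingers.

>>> {"method": "arm_command", "body": {"targets": [{"claw": 0, "slide": [0, 0, 0], "yaw": 0}, {"claw": 0, "slide": [0, 0, 0], "yaw": 0}, {"claw": 0, "slide": [0, 0.01, 0], "yaw": 0}, {"claw": 0, "slide": [0, 0.01, 0], "yaw": 0}, {"claw": 0, "slide": [0, 0.003, 0], "yaw": 0}, {"claw": 0, "slide": [0, 0, 0], "yaw": 0}]}}

```text
t: 12.45
ee_pos: [0.5335, 0.0456, 0.0424]
tcp_rot: [-1.562, -0.196, 0.199]
wrist_force: [-0.0, -0.8, -1.4]
opening: 0.005
```

>>> {"method": "arm_command", "body": {"targets": [{"claw": 0, "slide": [0, 0.001, 0], "yaw": 0}, {"claw": 0, "slide": [0, 0.001, 0], "yaw": 0}, {"claw": 0, "slide": [0, 0, 0], "yaw": 0}]}}

```text
t: 12.75
ee_pos: [0.5343, 0.0458, 0.0415]
tcp_rot: [-1.562, -0.198, 0.197]
wrist_force: [0.1, 0.7, 0.2]
opening: 0.003
```

>>> {"method": "arm_command", "body": {"targets": [{"claw": 0, "slide": [0, 0.001, 0], "yaw": 0}, {"claw": 0, "slide": [0, 0, 0], "yaw": 0}]}}

```text
t: 12.95
ee_pos: [0.5342, 0.0458, 0.0404]
tcp_rot: [-1.562, -0.197, 0.197]
wrist_force: [-0.4, -0.7, -0.3]
opening: 0.007
```

>>> {"method": "arm_command", "body": {"targets": [{"claw": 0, "slide": [0, 0.001, 0], "yaw": 0}, {"claw": 0, "slide": [0, 0, 0], "yaw": 0}]}}

```text
t: 13.15
ee_pos: [0.5342, 0.0459, 0.0394]
tcp_rot: [-1.562, -0.198, 0.197]
wrist_force: [-0.5, -0.2, 0.6]
opening: 0.008
```

>>> {"method": "arm_command", "body": {"targets": [{"claw": 0, "slide": [0, 0.001, 0], "yaw": 0}, {"claw": 0, "slide": [0, 0, 0], "yaw": 0}]}}

```text
t: 13.35
ee_pos: [0.5342, 0.0458, 0.0386]
tcp_rot: [-1.562, -0.197, 0.197]
wrist_force: [-1.0, 0.6, 2.7]
opening: 0.004
```

>>> {"method": "arm_command", "body": {"targets": [{"claw": 0, "slide": [0, 0.001, 0], "yaw": 0}, {"claw": 0, "slide": [0, 0, 0], "yaw": 0}]}}

```text
t: 13.55
ee_pos: [0.5343, 0.0457, 0.0377]
tcp_rot: [-1.562, -0.198, 0.197]
wrist_force: [-0.9, -0.9, 3.7]
opening: 0.009
```

>>> {"method": "arm_command", "body": {"targets": [{"claw": 0, "slide": [0, 0.001, 0], "yaw": 0}, {"claw": 0, "slide": [0, 0, 0], "yaw": 0}]}}

```text
t: 13.75
ee_pos: [0.5343, 0.0457, 0.0367]
tcp_rot: [-1.562, -0.198, 0.197]
wrist_force: [-0.5, -0.4, 5.4]
opening: 0.005
```

>>> {"method": "arm_command", "body": {"targets": [{"claw": 0, "slide": [0, 0.001, 0], "yaw": 0}, {"claw": 0, "slide": [0, 0, 0], "yaw": 0}]}}

```text
t: 13.95
ee_pos: [0.5343, 0.0458, 0.0359]
tcp_rot: [-1.561, -0.198, 0.197]
wrist_force: [-1.6, 0.5, 7.0]
opening: 0.007
```

>>> {"method": "arm_command", "body": {"targets": [{"claw": 0, "slide": [0, 0.0005, 0], "yaw": 0}, {"claw": 0, "slide": [0, 0, 0], "yaw": 0}]}}

```text
t: 14.15
ee_pos: [0.5344, 0.0458, 0.0356]
tcp_rot: [-1.561, -0.198, 0.197]
wrist_force: [-2.9, -0.3, 9.6]
opening: 0.006
```

>>> {"method": "arm_command", "body": {"targets": [{"claw": 0, "slide": [0, 0.0005, 0], "yaw": 0}, {"claw": 0, "slide": [0, 0, 0], "yaw": 0}]}}

```text
t: 14.35
ee_pos: [0.5344, 0.0458, 0.0352]
tcp_rot: [-1.561, -0.198, 0.197]
wrist_force: [-2.8, -0.5, 11.1]
opening: 0.005
```

>>> {"method": "arm_command", "body": {"targets": [{"claw": 0, "slide": [0, 0.0005, 0], "yaw": 0}, {"claw": 0, "slide": [0, 0, 0], "yaw": 0}]}}

```text
t: 14.55
ee_pos: [0.5344, 0.0457, 0.0347]
tcp_rot: [-1.561, -0.198, 0.197]
wrist_force: [-3.7, -0.4, 11.4]
opening: 0.005
```

>>> {"method": "arm_command", "body": {"targets": [{"claw": 0, "slide": [0, 0.0005, 0], "yaw": 0}, {"claw": 0, "slide": [0, 0, 0], "yaw": 0}]}}

```text
t: 14.75
ee_pos: [0.5344, 0.0457, 0.0343]
tcp_rot: [-1.561, -0.198, 0.197]
wrist_force: [-4.3, -1.3, 12.4]
opening: 0.007
```

>>> {"method": "arm_command", "body": {"targets": [{"claw": 0, "slide": [0, 0.0005, 0], "yaw": 0}, {"claw": 0, "slide": [0, 0, 0], "yaw": 0}]}}

```text
t: 14.95
ee_pos: [0.5344, 0.0457, 0.0339]
tcp_rot: [-1.561, -0.198, 0.197]
wrist_force: [-3.4, -1.0, 13.8]
opening: 0.008
```

>>> {"method": "arm_command", "body": {"targets": [{"claw": 0, "slide": [0, 0.0005, 0], "yaw": 0}, {"claw": 0, "slide": [0, 0, 0], "yaw": 0}]}}

```text
t: 15.15
ee_pos: [0.5344, 0.0457, 0.0335]
tcp_rot: [-1.561, -0.198, 0.197]
wrist_force: [-5.3, 0.1, 15.4]
opening: 0.006
```

>>> {"method": "arm_command", "body": {"targets": [{"claw": 0, "slide": [0, -0.01, 0], "yaw": 0}, {"claw": 0, "slide": [0, -0.04, 0], "yaw": 0}, {"claw": 0, "slide": [0, -0.045, 0], "yaw": 0}, {"claw": 0.5, "slide": [-0.031, 0, -0.0162], "yaw": 0}, {"claw": 0.5, "slide": [-0.031, 0, -0.0162], "yaw": 0}, {"claw": 0.5, "slide": [0, 0, 0], "yaw": 0}, {"claw": 0.5, "slide": [0, 0, 0], "yaw": 0}], "newtons": 40}}

```text
t: 15.85
ee_pos: [0.4822, -0.0011, 0.1279]
tcp_rot: [-1.561, -0.197, 0.196]
wrist_force: [0.0, 0.0, -0.2]
opening: 0.334
```

```bash
python3 - <<'E'
from h import *
st(); snap('wrist','w8'); f=load('w8')
ee=np.array(env.get_obs()['ee_pos'])
cv2.imwrite('pics/m8.png',cv2.resize(f['im'][100:420,180:460,::-1],None,fx=1.8,fy=1.8,interpolation=cv2.INTER_CUBIC))
E
```

```text
t 15.85 ee [ 0.4822 -0.0011  0.1279] F [ 0.02  0.05 -0.21] T [ 0.04 -0.04 -0.03] op 0.3338689817949869
[[ 0.969  0.001 -0.248]
 [ 0.248  0.001  0.969]
 [ 0.001 -1.     0.001]]
```

View pics/m8.png

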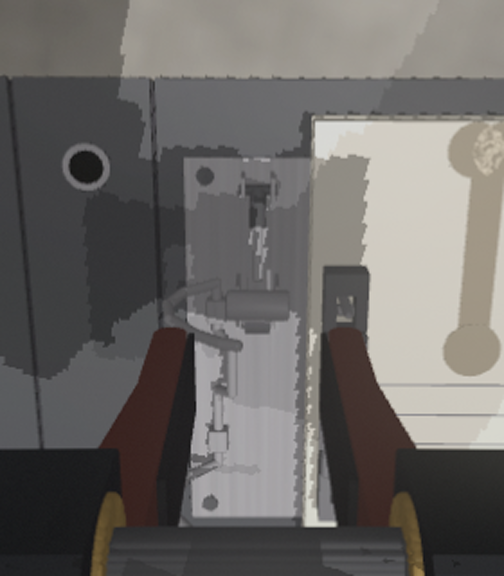

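The bead at (258,305) is centred between the fingers, and the bar is seated with a post in its near hole at (345,305).

```bash
python3 - <<'E'
from h import *
f=load('w8'); k=lambda u,v:(u/1.8+180-.2,v/1.8+100-.2)
ee=np.array([.4822,-.0011,.1279]); X=np.array([.969,.248,0]);Z=np.array([-.248,.969,0])
p=plane(f,*k(258,305),.0885);d=dep(f,*k(258,305));print(p,d,'tool x,z off',(p-ee)@X,(p-ee)@Z)
for u,v in((335,285),(345,277),(360,290)):print('bar end',dep(f,*k(u,v)).round(4))
for u,v in((400,250),(420,400)):print('sheet',dep(f,*k(u,v)).round(4))
E
```

```text
[ 0.48143466 -0.0008082   0.0885    ] [ 0.48148289 -0.0007957   0.08837511] tool x,z off -0.0006692508067021112 0.0004725570044359112
bar end [0.4897 0.0299 0.03  ]
bar end [0.4862 0.0328 0.029 ]
bar end [0.489  0.039  0.0308]
sheet [0.4739 0.0512 0.02  ]
sheet [0.531  0.0774 0.0193]
```

>>> {"method": "arm_command", "body": {"targets": [{"claw": 0.5, "slide": [-0.0005, 0.03, 0], "yaw": 0}, {"claw": 0.5, "slide": [0, 0.018, 0], "yaw": 0}, {"claw": 0.1, "slide": [0, 0, 0], "yaw": 0}, {"claw": 0.1, "slide": [0, 0, 0], "yaw": 0}, {"claw": 0.1, "slide": [0, 0, 0], "yaw": 0}, {"claw": 0.1, "slide": [0, 0, 0], "yaw": 0}, {"claw": 0.1, "slide": [0, 0, 0], "yaw": 0}], "newtons": 50}}

```text
t: 16.6
ee_pos: [0.4825, -0.001, 0.0802]
tcp_rot: [-1.562, -0.199, 0.196]
wrist_force: [-0.0, 0.8, 2.6]
opening: 0.193
```

>>> {"method": "arm_command", "body": {"targets": [{"claw": 0.1, "slide": [-0.005, 0.0023, 0], "yaw": 0}, {"claw": 0.1, "slide": [-0.0054, 0.0026, 0], "yaw": 0}, {"claw": 0.1, "slide": [-0.0055, 0.0038, 0], "yaw": 0}, {"claw": 0.1, "slide": [-0.0054, 0.0038, 0], "yaw": 0}]}}

```text
t: 17.0
ee_pos: [0.4644, -0.0056, 0.0692]
tcp_rot: [-1.561, -0.203, 0.192]
wrist_force: [2.1, 3.1, 16.5]
opening: 0.19
```

>>> {"method": "arm_command", "body": {"targets": [{"claw": 0.1, "slide": [-0.0048, 0.0046, 0], "yaw": 0}, {"claw": 0.1, "slide": [-0.0045, 0.0047, 0], "yaw": 0}, {"claw": 0.1, "slide": [-0.004, 0.0055, 0], "yaw": 0}, {"claw": 0.1, "slide": [-0.0037, 0.0055, 0], "yaw": 0}]}}

```text
t: 17.4
ee_pos: [0.4454, -0.0103, 0.0479]
tcp_rot: [-1.561, -0.199, 0.195]
wrist_force: [-2.9, 1.4, 13.8]
opening: 0.191
```

>>> {"method": "arm_command", "body": {"targets": [{"claw": 0.1, "slide": [-0.003, 0.006, 0], "yaw": 0}, {"claw": 0.1, "slide": [-0.0025, 0.006, 0], "yaw": 0}, {"claw": 0.1, "slide": [0, 0.002, 0], "yaw": 0}, {"claw": 0.1, "slide": [0, 0, 0], "yaw": 0}]}}

```text
t: 17.8
ee_pos: [0.4374, -0.0123, 0.0325]
tcp_rot: [-1.561, -0.195, 0.199]
wrist_force: [-4.9, -0.8, 5.1]
opening: 0.19
```

>>> {"method": "arm_command", "body": {"targets": [{"claw": 0.5, "slide": [0, 0, 0], "yaw": 0}, {"claw": 0.5, "slide": [0, 0, 0], "yaw": 0}, {"claw": 0.5, "slide": [0, -0.03, 0], "yaw": 0}, {"claw": 0.5, "slide": [0, -0.04, 0], "yaw": 0}, {"claw": 0.5, "slide": [0, -0.04, 0], "yaw": 0}, {"claw": 0.5, "slide": [0, -0.04, 0], "yaw": 0}, {"claw": 0.5, "slide": [0, 0, 0], "yaw": 0}]}}

```text
t: 18.5
ee_pos: [0.4425, -0.012, 0.1873]
tcp_rot: [-1.56, -0.204, 0.19]
wrist_force: [-0.2, -1.0, -0.1]
opening: 0.496
```

```bash
python3 - <<'E'
from h import *
st(); snap('wrist','w9'); f=load('w9')
cv2.imwrite('pics/m9.png',cv2.resize(f['im'][150:400,200:450,::-1],None,fx=2.2,fy=2.2,interpolation=cv2.INTER_CUBIC))
for u,v in((400,240),(430,300),(450,250)):print('sheet',dep(f,u,v).round(4))
E
```

```text
t 18.5 ee [ 0.4425 -0.012   0.1873] F [-0.21 -0.98 -0.07] T [ 0.05 -0.06 -0.  ] op 0.49592279530527067
[[ 0.969  0.009 -0.249]
 [ 0.249  0.003  0.969]
 [ 0.009 -1.     0.   ]]
sheet [0.4526 0.0558 0.0188]
sheet [0.4975 0.0964 0.019 ]
sheet [0.4504 0.0972 0.0202]
```

View pics/m9.png

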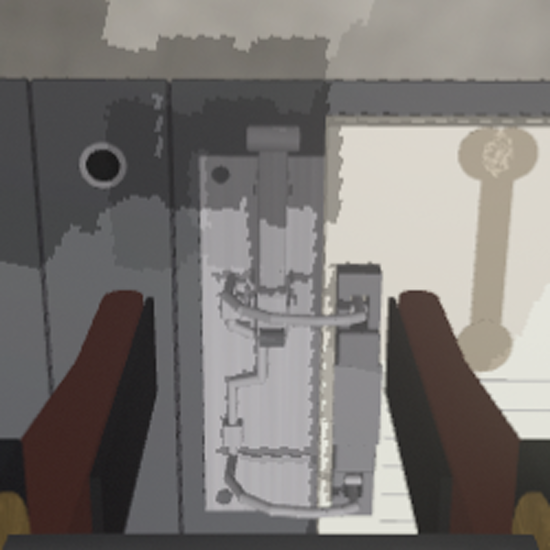

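The lever is down (bead at (273,138)) and both arches reach the post tips over the bar, at (360,316) and (352,490).

```bash
python3 -c "
from h import *
print(dep(load('w9'),200+273/2.2,150+138/2.2).round(4)); print(env.hand_in())"
```

```text
[ 0.4396 -0.0113  0.0433]
the job is handed in; nothing more can be done
None
```

The job is done and handed in at about 18.5 s on the robot's clock. I lifted the lever by its bead until the rings opened, fitted the small bar from the front cover onto both posts, and pushed it down with closed fingers. I then brought the lever back down and let go.

- **Rings:** in the last wrist picture both arches reach the post tips over the bar. The bead top is at z 43 mm, the same as the 44 mm read with the rings shut at the start.
- **Sheets:** the pile's top went from about 21.7 mm to about 19–20 mm, a squeeze of roughly 2 mm. The final push force of 15.4 N suggests 1.6–2.8 mm, so both are inside the snug range. The depth readings scatter by about 1 mm.
- **Contact point:** I did not feel one sharp moment when the bar met the sheets, because the tongues' grip was building up at the same time. I took it from the depth readings and the change in slope of the force.
- **Bystanders:** I did not go near the bone, the jar or the calliper, and no unexpected force showed up. I took no final picture of them to confirm they had not moved.

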